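# Hold a slide flush on a tilted reading stage

### The job

Pick up the framed glass slide by its orange post, tilt it to the slope of the white spring pad on the tilting stage, and lay it centred, square and flush on the pad. Press gently until the pad sinks about half its spring travel, and finish there, still gripping the post and holding the slide pressed flush: do not let go or put it down. Never press hard on the stage or bump it, do not change the stage's slope, and leave the petri dish, tape roll and dropper bottle where they are.

Things in the scene. Friction and masses are not known exactly. Their poses are not given: they have to be found in the camera images.
- carrier: slide carrier: a glass slide in a flat aluminium frame, 56 mm along its own x, 82 mm along its own y, 5 mm thick (solid underneath, flat), with a 9 mm high bridge across the middle and an orange post on it; about 90 g. Origin: centre of the flat underside; z points from the underside up along the post. Starts lying flat on the worktop, post up. A half turn about z makes no difference
- carrier_post (a point): centre of the carrier's orange grip post, 30 mm above the underside, axes as the carrier's. The post is 22 mm along x, 16 mm along y, and reaches from 9 mm (top of the bridge) to 48 mm above the underside; grip it across y (16 mm wide)
- stage: tilting stage, fixed to the worktop: grey base 110 x 126 x 14 mm with two upright cheeks (91 mm high, at its own y = -55 and +55 mm, outer faces 120 mm apart, black knobs to 132 mm) and between them a steel cradle tilted about the stage's y axis, 66 mm above the worktop, set at 0.2 to 0.5 rad from level, leaning toward the stage's own -x (roughly toward the robot). A stiff hinge holds the slope. Origin: centre of the underside, on the worktop
- cradle (a point): point on the tilted steel cradle, centre of its upper face, under the pad; z is the normal of the slope. It shall stay where it is
- pad_face (a point): centre of the upper face of the white spring pad on the cradle, 66 mm along its own x (up the slope) and 92 mm along its own y (level), with a grey window in the middle; z is the outward normal of the sloped face. The face lies 100 mm above the worktop when level, 34 mm from the hinge line along z; the pad sinks along -z when pressed, without turning
- stage_pad (a joint): how far the pad is pressed in along its normal, m: 0 free, 0.012 fully in. Spring: starts to sink at 2 N, 0.5 N more per mm, 5 N half-way, 8 N fully in. A carrier bearing on it with one edge only gives a moment on the tool (about 0.1 N m at 4 N) that changes sign through flush; the grip does not let the carrier turn by itself
- petri_dish: round petri dish, 61 mm across, 12 mm high, bystander; origin at the centre of its underside
- tape_roll: yellow tape roll lying flat, 75 mm across, 19 mm high, bystander; origin at the centre of its underside
- dropper: small bottle with a blue cap, 34 mm across, 78 mm high, bystander; origin at the centre of its underside
Not all that is in view belongs to the job. Leave any yellow look-alike of the stage alone.

How it is judged (in metres and radians):
On the way:
1. the carrier is lifted clear, held in the fingers and not touching the stage (height (world z) of carrier above 0.05 m and contact force between the fingers and carrier above 1 N and contact force between carrier and stage below 0.05 N), for 0.2 s.
At the end, for the whole second after the job is handed in: the carrier's underside lies on the pad face (within 3 mm), parallel to it within 0.045 rad and square to it within 0.10 rad, centred within 8 mm each way; the pad is pressed in 1 to 11 mm, with at least 2 N between carrier and stage; the fingers still grip the carrier, and it is at rest (angle between the z axis of carrier and the z axis of pad_face, either way round below 0.045 rad and angle between the y axis of carrier and the y axis of pad_face, either way round below 0.1 rad and x of carrier in the frame of pad_face between -0.008 and 0.008 m and y of carrier in the frame of pad_face between -0.008 and 0.008 m and z of carrier in the frame of pad_face between -0.003 and 0.003 m and value of joint stage_pad between 0.001 and 0.011 m and contact force between carrier and stage above 2 N and contact force between the fingers and carrier above 1 N and linear speed of carrier below 0.02 m/s); the arm keeps its last pose, push and grip.
It fails at once if the carrier is pressed on the stage with more than 18 N (contact force between carrier and stage above 18 N).
It fails at once if the robot itself bumps the stage with more than 5 N (contact force between the arm and stage above 5 N).
It fails at once if the stage's slope is changed: the cradle moves more than 3 mm (distance of cradle from where it was at the start of the episode above 0.003 m).
It fails at once if the petri dish, tape roll or dropper bottle is moved more than 15 mm (distance of any of petri_dish, tape_roll, dropper from where it was at the start of the episode above 0.015 m).
It also fails if it takes over 51 s, if anything falls off the work surface, if the arm or the gripper's body presses on something with over 40 N, if the wrist force passes 120 N, or if a joint passes its speed limit or range.

### The arm

A 6-joint arm with a two-finger parallel gripper is mounted at the origin on the work surface; the furniture and walls round the work are solid. World frame = base frame: x ahead of the robot, y to its left, z up, the work surface at z = 0. Lengths are in m, angles in degrees, forces in N, time in s.
With the tool pointing down it reaches from about 0.375 to 0.75 m from the base axis. Payload 9 kg.
Tool frame: the origin (TCP) lies midway between the tips of the shut fingers; the grasp point (between the pads) lies 19 mm behind it; z points along the fingers, x is the direction in which the jaws open and shut, and the axes are right-handed (so a half turn about z gives the same grasp; the last joint's range is limited). The gripper opens to 85 mm and grips with 20 to 120 N. Pads are 22 mm wide; open, the fingers measure 114 mm over their backs; the gripper's body (76 mm by 85 mm) begins 54 mm behind the grasp point. The pads swing forward as they close: fully open they stand 13 mm farther back than shut.
Start: joints at [-80.999, 5.964, 5.575, 89.605, 0, 77.527], TCP at [0.22, -0.558, 0.231] pointing down, gripper open.
Joint ranges: [-171.21, 171.21], [-48.23, 106.86], [-62.78, 66.21], [-105.2, 120.99], [-86.42, 89.51], [-180, 180]. Speed limits (degrees/s): [127.2, 127.2, 147.25, 180, 180, 180].

### API

Orientations are given as a 3x3 rotation matrix whose columns are the frame's x, y, z axes.
In Python, from cell import * gives the robot as it stands. The module is installed in compiled form; this text tells all that it offers.
- The arm moves only by the tool drive_tool, never from a script. Its argument "series" is a list of rows, each a list of 2 entries, a list of its own where there are three numbers: the shift along the tool's x, y, z in m, then the turn about the tool's z in degrees. A call has 1 to 10 rows; each row is the pose to reach, as a shift and turn from the pose measured when the call began, along the tool's axes at that moment; what a row does not reach only later rows make up. A row lasts 1/12 s, in which the tool goes at most 41.7 mm and 7.16 degrees, less where a joint would pass 70% of its speed; a pose out of reach is approached as far as the arm can. A call with a gripper value outside its range is refused whole. "fingers" is the opening, from 0 (shut) to 1 (fully open), set as the call begins (left out, the last holds). The fingers move at their own pace and stop on an object; "newtons" is the grip in N (left out, the last holds). Time passes only in rows, so rows that repeat a pose let the fingers close. It gives the time, the measured TCP pose, the force and the opening at its end, in the units of the state.
- get_obs(): the state, without advancing time (a new reading comes with each control period).
- read_camera(name): name is "scene" or "top" or "wrist"; returns (picture, depth): 384x512x3 uint8, blue, green, red; 384x512 float32, m along the optical axis (not along the pixel's ray), 0 where there is no reading.
- camera_info(name): a dict with "fov_y" (degrees; the focal length in pixels is half the picture's height over the tangent of half this angle, whatever the lens; pixels are square), "cx", "cy" (the principal point, pixels), "dist_coeffs" ([k1, k2, p1, p2, k3] as OpenCV has them; the pictures are not rectified), "camera_from_world" (4x4, takes a point from world to camera coordinates); the wrist camera has in their place "T_tool_cam" (4x4, takes a point from camera to tool coordinates, whose origin is the TCP and whose axes are the tool frame's). Camera axes: x right, y up, looking along -z (the intrinsics and any distortion apply to the point x, -y, -z); pixel columns grow to the right and rows downward; lengths in m; the calibration is good to about 2 mm. A picture is of the moment at which its call begins: read the wrist's pose just before it. camera_info takes no time and is no camera call.
- job_done(): hands the job in, once; it reports no verdict.
The state is a dict: "t": time; "q": joint angles; "dq": joint speeds; "joint_torque": joint torques, N m; "eef_pos": TCP position; "eef_rot": TCP orientation; "ft_force": force on the tool from outside, world axes, zero at the start; "moment": the same for the moment, N m; "width": finger opening in m.
Only numpy, scipy, OpenCV 4.12 (cv2) and the standard library are available. Lean on these libraries where they do the work, as an engineer would, in place of code of your own. Each camera call takes 0.05 s, during which the arm holds its last target. There are 200 camera calls.

## Working session

There is one attempt and no reset: what is moved stays moved. The work goes in short steps, Python scripts to look and compute and a tool call to move; the robot and the scene stay as the last step left them, time stands still between calls to the robot, and variables do not carry over. Pictures are saved under pics/ and viewed, about 8 in all and at most 12, crops included, and the job is handed in when it is done.

Besides the shell and the picture viewer there is one more tool, called after "Request:" as name(argument=value, ...) on one line, values as JSON. drive_tool: Moves the arm, as the interface text tells. Its arguments: {"type":"object","properties":{"series":{"type":"array","items":{"type":"array"}},"fingers":{"type":"number"},"newtons":{"type":"number"}},"required":["series"]}

```bash
ls; mkdir -p pics
cat > h.py <<'E'
from cell import *
import numpy as np, cv2
def K(n):
    c=camera_info(n); f=192/np.tan(np.radians(c['fov_y'])/2)
    return np.array([[f,0,c['cx']],[0,f,c['cy']],[0,0,1]]), np.array(c['dist_coeffs'],float)
def T_wc(n,o=None):
    c=camera_info(n)
    if n!='wrist': return np.linalg.inv(np.array(c['camera_from_world']))
    T=np.eye(4);T[:3,:3]=np.array(o['eef_rot']);T[:3,3]=o['eef_pos']
    return T@np.array(c['T_tool_cam'])
def rays(n,px,o=None):
    k,d=K(n);p=cv2.undistortPoints(np.array(px,float).reshape(-1,1,2),k,d)[:,0]
    T=T_wc(n,o);v=np.c_[p[:,0],-p[:,1],-np.ones(len(p))]@T[:3,:3].T
    return T[:3,3],v      # v scaled so depth multiplies it
def onplane(n,px,z,o=None):
    c,v=rays(n,px,o);return c+v*((z-c[2])/v[:,2])[:,None]
def pts(n,px,dep,o=None):
    px=np.array(px);c,v=rays(n,px,o);return c+v*dep[px[:,1].astype(int),px[:,0].astype(int)][:,None]
def grab(n,tag):
    o=get_obs();im,d=read_camera(n);cv2.imwrite(f'pics/{tag}.png',im);np.savez(f'pics/{tag}.npz',im=im,d=d,pos=o['eef_pos'],rot=o['eef_rot']);return o,im,d
def load(tag):
    z=np.load(f'pics/{tag}.npz');return dict(eef_pos=z['pos'],eef_rot=z['rot']),z['im'],z['d']
E
python3 - <<'E'
from h import *
o,_,_=grab('scene','s0');_,_,_=grab('top','t0')
a=cv2.imread('pics/s0.png');b=cv2.imread('pics/t0.png')
cv2.imwrite('pics/st.png',cv2.resize(np.vstack([a,b]),(800,1200))[:,:] if 0 else cv2.resize(np.hstack([a,b]),(800,300)))
print(o)
for n in('scene','top'):print(n,K(n)[1],T_wc(n)[:3,3].round(3))
E
```

```text
pics
{'t': 0.0, 'q': array([-8.09999388e+01,  5.99711683e+00,  5.52771975e+00,  8.96052553e+01,
       -7.39013791e-04,  7.75280119e+01]), 'dq': array([-0.02718796, -0.07894142, -0.08971911,  0.0334425 ,  0.08030753,
       -0.05768883]), 'joint_torque': array([-2.46943937e-04, -5.56931376e+01,  5.03646255e+01,  1.67617283e-02,
       -2.91804035e-04, -8.80783148e-06]), 'eef_pos': array([ 0.21959311, -0.5580154 ,  0.23054402]), 'eef_rot': array([[ 3.66047165e-01, -9.30596274e-01, -2.16563923e-04],
       [-9.30595426e-01, -3.66047131e-01,  1.28487061e-03],
       [-1.27496840e-03, -2.68789847e-04, -9.99999151e-01]]), 'ft_force': array([-1.04036956, -0.13266802, -0.31866991]), 'moment': array([ 0.01249654, -0.04097367,  0.00167643]), 'width': 0.08513796195646381}
scene [-0.00186072  0.          0.          0.          0.        ] [-0.369  0.842  0.64 ]
top [-0.05796237  0.          0.          0.          0.        ] [ 0.462 -0.002  1.5  ]
```

View pics/s0.png

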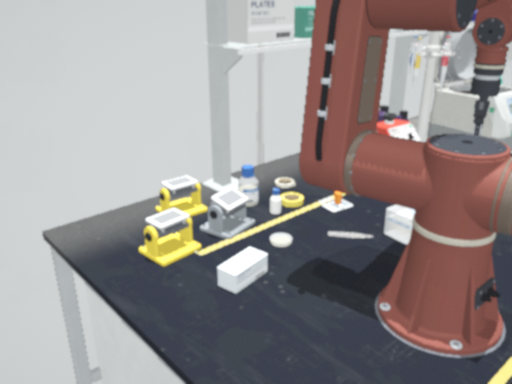

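View pics/t0.png

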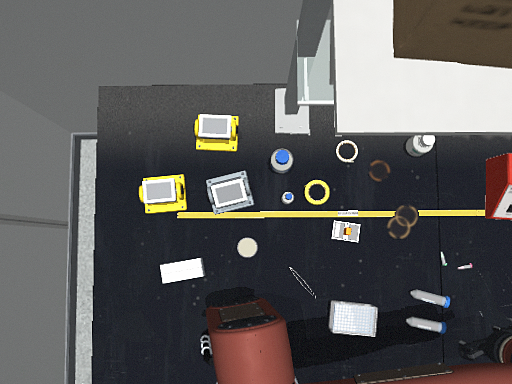

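Run:
```python
from h import *
o,im,d=load('t0')
hsv=cv2.cvtColor(im,cv2.COLOR_BGR2HSV)
def blobs(m,name,z,amin=20):
    n,l,s,c=cv2.connectedComponentsWithStats(m.astype(np.uint8))
    for i in range(1,n):
        if s[i,4]>=amin and s[i,4]<6000:
            r=cv2.minAreaRect(np.argwhere(l==i)[:,::-1].astype(np.float32))
            bx=onplane('top',cv2.boxPoints(r),z)
            e=bx[1]-bx[0];f=bx[2]-bx[1]
            print(name,c[i].round(1),s[i,4],onplane('top',[c[i]],z)[0].round(4),'ctr',bx.mean(0).round(4)[:2],np.linalg.norm(e).round(3),np.degrees(np.arctan2(e[1],e[0])).round(1),np.linalg.norm(f).round(3),np.degrees(np.arctan2(f[1],f[0])).round(1))
H,S,V=[hsv[...,i].astype(int) for i in range(3)]
roi=np.zeros(H.shape,bool);roi[120:280,130:380]=1
blobs(roi&(H<20)&(S>150)&(V>120),'orange',.048)
blobs(roi&(H>20)&(H<35)&(S>150)&(V>120),'yellow',.019,60)
blobs(roi&(S<60)&(V>140),'white',.005,60)
blobs(roi&(H>100)&(H<125)&(S>120)&(V>80),'blue',.078)
# stage pad via depth
b=np.argwhere(np.ones((60,70),bool))[:,::-1]+[195,165]
P=pts('top',b,d)
m=(P[:,2]>.07);print(m.sum(),P[m].mean(0),P[m].min(0),P[m].max(0))
w=(S<60)&(V>140);ww=w[b[:,1],b[:,0]]&m
Q=P[ww];c=Q.mean(0)
for _ in range(4):
    u,s,vt=np.linalg.svd(Q-Q.mean(0));n=vt[2]*np.sign(vt[2,2]);e=(Q-Q.mean(0))@n;Q=Q[abs(e)<max(.004,2*e.std())]
print('pad',len(Q),Q.mean(0),'n',n,'tilt',np.arccos(n[2]),'az',np.degrees(np.arctan2(n[1],n[0])),e.std(),s)
print('floor depth check',pts('top',[[300,240],[200,230]],d))
```

```text
yellow [196.1 126.9] 63 [0.8174 0.1823 0.019 ] ctr [0.8155 0.1827] 0.012 -90.7 0.047 -179.6
yellow [219.7 141.3] 561 [0.7713 0.1094 0.019 ] ctr [0.7914 0.1178] 0.13 -90.6 0.094 179.8
yellow [169.1 196.8] 652 [0.6014 0.2635 0.019 ] ctr [0.6122 0.2782] 0.128 -86.1 0.111 -175.2
yellow [369.2 213. ] 83 [ 0.5481 -0.3422  0.019 ] ctr [ 0.5465 -0.3401] 0.064 -90.4 0.015 178.2
yellow [190.6 214.6] 130 [0.5468 0.1974 0.019 ] ctr [0.547  0.1948] 0.015 0.5 0.082 -90.3
yellow [256.5 214.2] 334 [ 0.5468 -0.002   0.019 ] ctr [ 0.5458 -0.0019] 0.275 -90.4 0.015 179.1
white [214.7 128.3] 568 [0.8156 0.1262 0.005 ] ctr [0.8151 0.1268] 0.103 -90.6 0.054 179.9
white [292.  126.3] 466 [ 0.8197 -0.1143  0.005 ] ctr [ 0.8176 -0.1141] 0.106 -90.5 0.044 178.9
white [358. 126.] 559 [ 0.8193 -0.3191  0.005 ] ctr [ 0.8194 -0.3192] 0.131 -90.3 0.038 177.9
white [346.7 150.7] 149 [ 0.7418 -0.2819  0.005 ] ctr [ 0.7425 -0.2812] 0.065 -90.4 0.066 178.3
white [281.2 161.7] 198 [ 0.7088 -0.0792  0.005 ] ctr [ 0.7157 -0.0802] 0.065 -90.5 0.066 179.1
white [229.1 192.1] 1258 [0.6159 0.0814 0.005 ] ctr [0.6162 0.0822] 
[... 464 characters left out ...]
0289] 0.058 -90.3 0.054 179.6
white [181.9 269.7] 748 [0.3806 0.225  0.005 ] ctr [0.3788 0.2273] 0.127 -79.9 0.057 -169.4
blue [282.1 156.5] 146 [ 0.7121 -0.0783  0.078 ] ctr [ 0.7107 -0.078 ] 0.035 -90.4 0.042 179.2
blue [288.5 196. ] 28 [ 0.5957 -0.0954  0.078 ] ctr [ 0.5957 -0.0954] 0.014 -45.4 0.014 -135.7
958 [0.6067749  0.07780401 0.1197207 ] [ 0.46155913 -0.00211508  0.07012755] [0.65535004 0.1454458  1.49954116]
pad 815 [0.60552763 0.07751777 0.10683272] n [0.96501397 0.2387963  0.10827911] tilt 1.4623045135749189 az 13.89885206975781 0.01818479832573071 [3.15148466 0.88044941 0.51914335]
floor depth check [[ 0.46843881 -0.13350537  0.0028127 ]
 [ 0.50052819  0.17105579 -0.00108967]]
```

Request:
drive_tool(series=[[[0,-0.03,0],0],[[0,-0.06,0],0],[[0,-0.09,0],0],[[0,-0.12,0],0]])

```text
t: 0.43
eef_pos: [0.3322, -0.5134, 0.2302]
eef_rot: [[0.365, -0.931, -0.0], [-0.931, -0.365, 0.002], [-0.002, -0.0, -1.0]]
ft_force: [-0.2, -0.9, 0.4]
width: 0.0856
```

Run:
```python
from h import *
o,im,d=load('t0')
yy,xx=np.mgrid[0:384,0:512];b=np.c_[xx.ravel(),yy.ravel()]
P=pts('top',b,d);P[d.ravel()==0]=np.nan
Z=P[:,2]
for X in np.arange(1.1,.3,-.05):
    print('%.2f'%X,' '.join('%5.2f'%(np.nanmax(Z[(abs(P[:,0]-X)<.025)&(abs(P[:,1]-Y)<.025)]) if ((abs(P[:,0]-X)<.025)&(abs(P[:,1]-Y)<.025)).any() else np.nan) for Y in np.arange(.5,-.75,-.05)))
S=cv2.cvtColor(im,cv2.COLOR_BGR2HSV)
m=(S[...,1].ravel()<60)&(S[...,2].ravel()>140)&(abs(P[:,0]-.6)<.045)&(abs(P[:,1]-.078)<.055)&(Z>.06)&(Z<.14)
Q=P[m]
for _ in range(5):
    c=Q.mean(0);n=np.linalg.svd(Q-c)[2][2];n*=np.sign(n[2]);e=(Q-c)@n;Q=Q[abs(e)<max(.003,2*e.std())]
print(len(Q),c,n,np.arccos(n[2]),np.degrees(np.arctan2(-n[1],-n[0])),e.std())
px=b[m];r=cv2.minAreaRect(px.astype(np.float32));
c0,v=rays('top',cv2.boxPoints(r));bx=c0+v*(((c-c0)@n)/(v@n))[:,None]
print('pad box',bx.round(4).tolist(),bx.mean(0),[np.linalg.norm(bx[i]-bx[i-1]).round(3) for i in (1,2)])
```

```text
1.10   nan   nan   nan   nan   nan   nan   nan   nan   nan   nan   nan   nan   nan   nan   nan   nan   nan   nan   nan   nan   nan   nan   nan   nan   nan
1.05   nan   nan   nan   nan   nan   nan   nan   nan   nan   nan   nan   nan   nan   nan   nan   nan   nan   nan   nan   nan   nan   nan   nan   nan   nan
1.00   nan   nan   nan   nan   nan   nan   nan   nan   nan   nan   nan   nan   nan   nan   nan   nan   nan   nan   nan   nan   nan   nan   nan   nan   nan
0.95  0.57  0.56  0.56  0.55  0.55  0.55  0.55  0.55  0.54  0.54  0.54  0.54  0.54  0.51   nan   nan   nan   nan   nan   nan   nan   nan   nan   nan   nan
0.90  0.01  0.01  0.01  0.01  0.01  0.01  0.01  0.01  0.01  0.01  0.01  0.02  0.70  0.52  0.01  0.01   nan   nan   nan   nan   nan   nan   nan   nan   nan
0.85  0.01  0.01  0.01  0.01  0.01  0.01  0.03  0.11  0.11  0.10  0.01  0.02  0.74  0.73  0.01  0.01   nan   nan   nan   nan   nan   nan   nan   nan   nan
0.80  0.01  0.01  0.01  0.01  0.01  0.01  0.10  0.11  0.11  0.11  0.01  0.02  0.49  0.53  0.01  0.01  0.01  0.01  0.01  0.05  0.01  0.01  0.01  0.01  0.01
0.75  0.01  0.0
[... 1003 characters left out ...]
  0.01  0.02  0.01  0.01  0.01  0.01  0.01  0.01  0.01  0.01  0.01
0.40  0.01  0.01  0.01  0.01  0.06  0.06  0.06  0.06  0.01  0.02  0.02  0.01  0.01  0.01  0.01  0.01  0.01  0.01  0.01  0.01  0.01  0.02  0.01  0.02  0.01
0.35  0.01  0.01  0.01  0.01  0.06  0.06  0.06  0.06  0.01  0.67  0.69  0.68  0.02  0.02  0.01  0.01  0.01  0.01  0.01  0.01  0.01  0.01  0.01  0.01  0.01
647 [0.60542201 0.07836873 0.09945804] [-0.33600434 -0.0775946   0.9386587 ] 0.35207637957299553 13.003542708924531 0.002550157616990711
pad box [[0.6363, 0.1339, 0.1151], [0.6447, 0.0252, 0.1091], [0.5733, 0.0204, 0.0832], [0.5651, 0.1305, 0.0893]] [0.604854   0.07748155 0.09918137] [np.float64(0.109), np.float64(0.076)]
```

Request:
drive_tool(series=[[[-0.02,-0.03,0],4],[[-0.04,-0.06,0],8],[[-0.06,-0.09,0],12],[[-0.085,-0.12,0],16],[[-0.11,-0.15,0],20],[[-0.13,-0.19,0],25],[[-0.15,-0.22,0],30],[[-0.165,-0.24,0],30.4],[[-0.165,-0.24,0],30.4]])

```text
t: 1.18
eef_pos: [0.4973, -0.2678, 0.2304]
eef_rot: [[-0.152, -0.988, -0.0], [-0.988, 0.152, 0.003], [-0.003, 0.001, -1.0]]
ft_force: [-1.0, 0.3, 0.9]
width: 0.0854
```

Run:
```python
from h import *
o,im,d=grab('wrist','w1')
print(o['eef_pos'],o['eef_rot'],o['q'],o['t'])
```

```text
[ 0.4972919  -0.26782422  0.23041424] [[-1.51997556e-01 -9.88380857e-01 -1.56962783e-04]
 [-9.88375506e-01  1.51996206e-01  3.31853031e-03]
 [-3.25611408e-03  6.59546667e-04 -9.99994481e-01]] [-4.16452219e+01 -6.51821916e-02 -7.40095722e-01  8.94581571e+01
  1.36108920e-01  1.47097311e+02] 1.1833
```

View pics/w1.png

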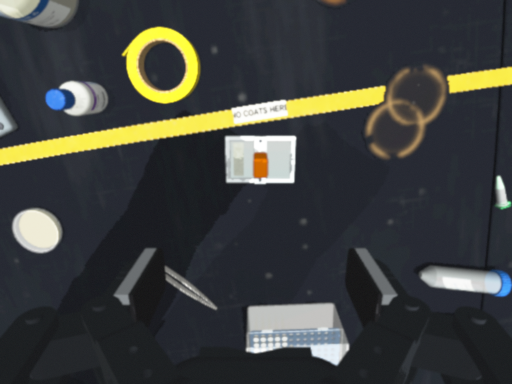

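Run:
```python
from h import *
o,im,d=load('w1')
hsv=cv2.cvtColor(im,cv2.COLOR_BGR2HSV);H,S,V=[hsv[...,i].astype(int) for i in range(3)]
r=np.zeros(H.shape,bool);r[125:195,215:305]=1
w=(r&(V>90)&(S<70)).astype(np.uint8)
n,l,s,c=cv2.connectedComponentsWithStats(w);i=1+np.argmax(s[1:,4])
R=cv2.minAreaRect(np.argwhere(l==i)[:,::-1].astype(np.float32));bx=onplane('wrist',cv2.boxPoints(R),.005,o)
e=bx[1]-bx[0];f=bx[2]-bx[1]
print(bx.mean(0),np.linalg.norm(e),np.degrees(np.arctan2(e[1],e[0])),np.linalg.norm(f),np.degrees(np.arctan2(f[1],f[0])))
m=r&(H<14)&(S>180)&(V>180)
R=cv2.minAreaRect(np.argwhere(m)[:,::-1].astype(np.float32));print(R);b2=onplane('wrist',cv2.boxPoints(R),.048,o);print(m.sum(),b2.mean(0),b2)
t=np.array(o['eef_rot']).T@(bx.mean(0)-o['eef_pos']);print('tool shift',t)
```

```text
[ 0.49303284 -0.27309516  0.005     ] 0.08391081147966323 -98.66390554107119 0.05971046891281814 173.52714958699656
((260.0, 167.5), (17.0, 12.0), 90.0)
23 [ 0.49453781 -0.27284046  0.048     ] [[ 0.50466669 -0.26795654  0.048     ]
 [ 0.50276569 -0.28044734  0.048     ]
 [ 0.48439372 -0.27783014  0.048     ]
 [ 0.48632516 -0.26512783  0.048     ]]
tool shift [0.00659102 0.00325974 0.22539617]
```

Request:
drive_tool(series=[[[0,0,0],-7],[[0,0,0],-14],[[0,0,0],-21],[[0,0,0],-28],[[0,0,0],-35],[[0,0,0],-42],[[0,0,0],-49],[[0,0,0],-56],[[0,0,0],-63],[[0,0,0],-70]])

```text
t: 2.07
eef_pos: [0.4956, -0.2707, 0.2299]
eef_rot: [[0.879, -0.476, -0.001], [-0.476, -0.879, 0.003], [-0.003, -0.002, -1.0]]
ft_force: [0.8, -0.4, 0.6]
width: 0.0855
```

Request:
drive_tool(series=[[[0,0,0],-7],[[0,0,0],-14],[[0,0,0],-21],[[0,0,0],-28],[[0,0,0],-35],[[0,0,0],-42],[[0,0,0],-49],[[0,0,0],-56],[[0,0,0],-63],[[0,0,0],-70]])

```text
t: 2.9
eef_pos: [0.4949, -0.2717, 0.2295]
eef_rot: [[0.745, 0.667, -0.002], [0.667, -0.745, 0.003], [0.0, -0.003, -1.0]]
ft_force: [0.1, -0.4, -0.4]
width: 0.0853
```

Request:
drive_tool(series=[[[-0.002,0,0.02],-7],[[-0.002,0,0.04],-14],[[-0.002,0,0.06],-21],[[-0.002,0,0.08],-28],[[-0.002,0,0.1],-35],[[-0.002,0,0.12],-39.5],[[-0.002,0,0.14],-39.5],[[-0.002,0,0.14],-39.5]])

```text
t: 3.57
eef_pos: [0.4906, -0.2717, 0.085]
eef_rot: [[0.151, 0.988, -0.007], [0.988, -0.151, 0.007], [0.006, -0.008, -1.0]]
ft_force: [0.1, 0.3, -0.6]
width: 0.0853
```

Run:
```python
from h import *
o,im,d=grab('wrist','w2')
print(o['eef_pos'],o['eef_rot'])
```

```text
[ 0.49056672 -0.27172636  0.08497446] [[ 0.15137709  0.98845138 -0.00698957]
 [ 0.9884584  -0.15132829  0.00705288]
 [ 0.00591371 -0.00797654 -0.9999507 ]]
```

View pics/w2.png

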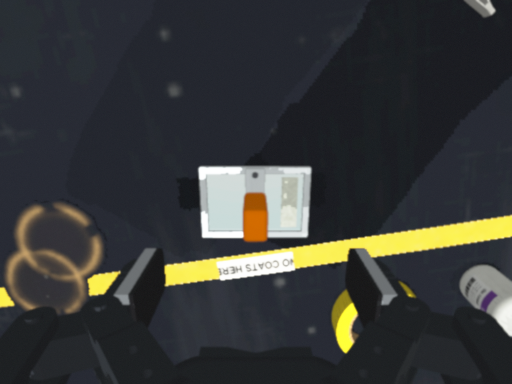

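Run:
```python
from h import *
o,im,d=load('w2');R=np.array(o['eef_rot'])
b=onplane('wrist',[[199,166],[311,166],[309,239],[202,240]],.005,o);c=b.mean(0)
print(c,np.linalg.norm(b[1]-b[0]),np.linalg.norm(b[2]-b[1]),(R.T@(c-o['eef_pos'])).round(4),np.degrees(np.arctan2(*(b[0]-b[1])[1::-1])),np.degrees(np.arctan2(*(b[3]-b[2])[1::-1])))
hsv=cv2.cvtColor(im,cv2.COLOR_BGR2HSV);H,S,V=[hsv[...,i].astype(int) for i in range(3)]
m=(H<15)&(S>180)&(V>200);m[:,:230]=0;m[:,290:]=0
y,x=np.nonzero(m);print(x.min(),x.max(),y.min(),y.max())
# rear-top rows: bright face of top
t=onplane('wrist',[[x.min(),y.max()],[x.max()+1,y.max()]],.048,o).mean(0);print(t,(R.T@(t-o['eef_pos'])).round(4))
```

```text
[ 0.49460824 -0.27247577  0.005     ] 0.08162905564008535 0.058812207232731235 [-0.0006  0.0047  0.0799] -98.75170376524666 -98.25344623973402Traceback (most recent call last):
  File "<stdin>", line 7, in <module>
    return umr_minimum(a, axis, None, out, keepdims, initial, where)
ValueError: zero-size array to reduction operation minimum which has no identity
```

Request:
drive_tool(series=[[[0,0.004,0.02],0],[[0,0.004,0.04],0],[[0,0.004,0.055],0],[[0,0.004,0.066],0],[[0,0.004,0.07],0],[[0,0.004,0.07],0]])

```text
t: 4.12
eef_pos: [0.4947, -0.2726, 0.0173]
eef_rot: [[0.152, 0.988, -0.006], [0.988, -0.152, 0.006], [0.005, -0.007, -1.0]]
ft_force: [-0.0, 1.1, 1.0]
width: 0.0858
```

Request:
drive_tool(series=[[[0,0,0],0],[[0,0,0],0],[[0,0,0],0],[[0,0,0],0],[[0,0,0],0],[[0,0,0],0],[[0,0,0],0],[[0,0,0],0],[[0,0,0],0]], fingers=0, newtons=60)

```text
t: 4.87
eef_pos: [0.495, -0.2728, 0.0178]
eef_rot: [[0.152, 0.988, -0.005], [0.988, -0.152, 0.005], [0.005, -0.006, -1.0]]
ft_force: [-1.1, 0.3, 5.2]
width: 0.0149
```

Request:
drive_tool(series=[[[0,0,-0.02],0],[[0,0,-0.05],0],[[0,0,-0.09],0],[[0,0,-0.13],0],[[0,0,-0.17],0],[[0,0,-0.21],0],[[0,0,-0.24],0],[[0,0,-0.25],0],[[0,0,-0.25],0],[[0,0,-0.25],0]])

```text
t: 5.7
eef_pos: [0.4963, -0.2742, 0.2668]
eef_rot: [[0.152, 0.988, -0.006], [0.988, -0.152, 0.006], [0.005, -0.007, -1.0]]
ft_force: [0.2, -0.3, -1.1]
width: 0.0152
```

Request:
drive_tool(series=[[[0.03,0,0],-3],[[0.07,0,0],-6],[[0.11,0,0],-9],[[0.15,0,0],-12],[[0.19,0,0],-15],[[0.23,0,0],-18],[[0.27,0.01,0],-21.7],[[0.31,0.02,0],-21.7],[[0.35,0.03,0],-21.7],[[0.38,0.04,0],-21.7]])

```text
t: 6.53
eef_pos: [0.593, 0.0986, 0.2653]
eef_rot: [[-0.225, 0.974, -0.01], [0.974, 0.225, 0.007], [0.009, -0.008, -1.0]]
ft_force: [0.0, -0.7, -0.9]
width: 0.0149
```

Request:
drive_tool(series=[[[0.02,0.03,0],0],[[0.035,0.06,0],0],[[0.04,0.1,0],0],[[0.04,0.13,0],0],[[0.04,0.16,0],0],[[0.04,0.19,0],0],[[0.04,0.19,0],0],[[0.04,0.19,0],0]])

```text
t: 7.2
eef_pos: [0.762, 0.1795, 0.2437]
eef_rot: [[-0.225, 0.974, -0.033], [0.974, 0.225, 0.006], [0.013, -0.031, -0.999]]
ft_force: [2.9, 1.8, -4.8]
width: 0.0151
```

Run:
```python
from h import *
o=get_obs();print(o['t'],np.array(o['q']).round(2),np.array(o['eef_rot']).round(4))
```

```text
7.2 [  3.55  51.39  65.55 106.03   0.45  -9.47] [[-0.2249  0.9738 -0.033 ]
 [ 0.9743  0.2252  0.0059]
 [ 0.0131 -0.0308 -0.9994]]
```

Request:
drive_tool(series=[[[0,-0.03,-0.01],0],[[0,-0.07,-0.02],0],[[0,-0.11,-0.03],0],[[0,-0.15,-0.03],0],[[0,-0.19,-0.03],0],[[0,-0.23,-0.03],0],[[0,-0.27,-0.03],0],[[0,-0.31,-0.03],0],[[0,-0.34,-0.03],0],[[0,-0.34,-0.03],0]])

```text
t: 8.03
eef_pos: [0.4286, 0.1026, 0.2816]
eef_rot: [[-0.225, 0.974, -0.036], [0.974, 0.226, 0.006], [0.014, -0.034, -0.999]]
ft_force: [0.0, -0.7, 0.7]
width: 0.0147
```

```bash
cat > st.py <<'E'
from h import *
o=get_obs();R=np.array(o['eef_rot']);z=R[:,2]
print(o['t'],np.array(o['q']).round(1),np.array(o['eef_pos']).round(4),'z',z.round(4),'tilt',np.degrees(np.hypot(z[0],z[1])).round(2),'az',np.degrees(np.arctan2(z[1],z[0])).round(1),'xang',np.degrees(np.arctan2(R[1,0],R[0,0])).round(2),'xz',R[2,0].round(4),np.array(o['ft_force']).round(2),np.array(o['moment']).round(3))
E
python3 st.py
```

```text
8.0333 [ -3.8 -18.1 -11.7  98.5   0.2 -16.8] [0.4286 0.1026 0.2816] z [-0.0361  0.0059 -0.9993] tilt 2.09 az 170.7 xang 103.02 xz 0.0139 [ 0.02 -0.69  0.69] [-0.073 -0.024 -0.053]
```

Request:
drive_tool(series=[[[0,-0.03,0],0],[[0,-0.06,0],0],[[0,-0.09,0],0],[[0,-0.12,0],0],[[0,-0.15,0],0],[[0,-0.15,0],0]])

```text
t: 8.53
eef_pos: [0.2792, 0.0686, 0.286]
eef_rot: [[-0.225, 0.974, -0.036], [0.974, 0.225, 0.005], [0.013, -0.034, -0.999]]
ft_force: [1.2, 0.1, -0.7]
width: 0.0148
```

```bash
python3 st.py
```

```text
8.5333 [-12.8 -46.1 -29.8 108.3  -0.2 -25.8] [0.2792 0.0686 0.286 ] z [-0.0359  0.0053 -0.9993] tilt 2.08 az 171.6 xang 103.0 xz 0.0133 [ 1.17  0.06 -0.72] [-0.013 -0.088  0.009]
```

Request:
drive_tool(series=[[[0.01,0.02,-0.02],0],[[0.02,0.04,-0.05],0],[[0.04,0.06,-0.08],0],[[0.06,0.08,-0.11],0],[[0.08,0.1,-0.14],0],[[0.1,0.12,-0.17],0],[[0.11,0.13,-0.2],0],[[0.11,0.13,-0.22],0],[[0.11,0.13,-0.22],0]])

```text
t: 9.28
eef_pos: [0.3912, 0.2051, 0.4996]
eef_rot: [[-0.226, 0.974, -0.029], [0.974, 0.227, 0.006], [0.013, -0.027, -1.0]]
ft_force: [-0.7, 0.0, -1.6]
width: 0.015
```

```bash
python3 st.py
```

```text
9.2833 [ 10.1  -4.2  25.1 120.9   0.7  -3. ] [0.3912 0.2051 0.4996] z [-0.0294  0.0063 -0.9995] tilt 1.72 az 167.8 xang 103.08 xz 0.0128 [-0.74  0.02 -1.62] [-0.022 -0.024  0.009]
```

Request:
drive_tool(series=[[[0,0,-0.005],0],[[0,0,-0.01],0],[[0,0,-0.015],0],[[0,0,-0.015],0]])

```text
t: 9.62
eef_pos: [0.3921, 0.2052, 0.5047]
eef_rot: [[-0.226, 0.974, -0.019], [0.974, 0.226, 0.008], [0.012, -0.016, -1.0]]
ft_force: [-0.6, 0.7, -0.9]
width: 0.0151
```

```bash
python3 st.py
```

```text
9.6167 [ 10.1  -4.2  25.7 120.9   0.6  -2.9] [0.3921 0.2052 0.5047] z [-0.0188  0.0081 -0.9998] tilt 1.17 az 156.7 xang 103.06 xz 0.0121 [-0.61  0.68 -0.94] [-0.032 -0.036  0.01 ]
```

Request:
drive_tool(series=[[[0,0,-0.02],0],[[0,0,-0.04],0],[[0,0,-0.06],0],[[0,0,-0.08],0],[[0,0,-0.1],0],[[0,0,-0.12],0],[[0,0,-0.12],0],[[0,0,-0.12],0]])

```text
t: 10.28
eef_pos: [0.4015, 0.2084, 0.5279]
eef_rot: [[-0.226, 0.974, 0.031], [0.974, 0.225, 0.017], [0.009, 0.034, -0.999]]
ft_force: [0.5, 0.5, -0.9]
width: 0.0149
```

```bash
python3 st.py
```

```text
10.2833 [ 10.4  -3.4  29.4 120.9   0.6  -2.7] [0.4015 0.2084 0.5279] z [ 0.0311  0.0166 -0.9994] tilt 2.02 az 28.1 xang 103.05 xz 0.0091 [ 0.46  0.47 -0.91] [ 0.007 -0.004 -0.024]
```

Request:
drive_tool(series=[[[0,0,-0.04],0],[[0,0,-0.08],0],[[0,0,-0.12],0],[[0,0,-0.16],0],[[0,0,-0.2],0],[[0,0,-0.24],0],[[0,0,-0.28],0],[[0,0,-0.32],0],[[0,0,-0.32],0],[[0,0,-0.32],0]])

```text
t: 11.12
eef_pos: [0.4088, 0.213, 0.5519]
eef_rot: [[-0.226, 0.971, 0.082], [0.974, 0.224, 0.026], [0.007, 0.086, -0.996]]
ft_force: [0.2, -0.1, -0.6]
width: 0.0148
```

```bash
python3 st.py
```

```text
11.1167 [ 10.8  -2.7  33.1 120.9   0.6  -2.2] [0.4088 0.213  0.5519] z [ 0.0821  0.0258 -0.9963] tilt 4.93 az 17.5 xang 103.04 xz 0.0067 [ 0.2  -0.09 -0.63] [-0.018  0.116 -0.014]
```

Request:
drive_tool(series=[[[0,0,-0.3],0],[[0,0,-0.3],0],[[0,0,-0.3],0],[[0,0,-0.3],0],[[0,0,-0.3],0],[[0,0,-0.3],0],[[0,0,-0.3],0],[[0,0,-0.3],0],[[0,0,-0.3],0],[[0,0,-0.3],0]])

```text
t: 11.95
eef_pos: [0.4059, 0.2165, 0.5756]
eef_rot: [[-0.225, 0.965, 0.133], [0.974, 0.223, 0.035], [0.005, 0.138, -0.99]]
ft_force: [-0.1, -1.4, -0.0]
width: 0.0156
```

```bash
python3 st.py
```

```text
11.95 [ 11.4  -3.5  35.4 120.9   0.5  -1.6] [0.4059 0.2165 0.5756] z [ 0.1331  0.0354 -0.9905] tilt 7.89 az 14.9 xang 103.03 xz 0.0045 [-0.07 -1.36 -0.03] [-0.032  0.143  0.048]
```

Request:
drive_tool(series=[[[0,0,-0.1],0],[[0,0,-0.1],0],[[0,0,-0.1],0],[[0,0,-0.1],0],[[0,0,-0.1],0]])

```text
t: 12.37
eef_pos: [0.3998, 0.2171, 0.6]
eef_rot: [[-0.225, 0.957, 0.185], [0.974, 0.221, 0.045], [0.002, 0.191, -0.982]]
ft_force: [0.3, 0.5, -1.4]
width: 0.015
```

Request:
drive_tool(series=[[[0,0,-0.1],0],[[0,0,-0.1],0],[[0,0,-0.1],0],[[0,0,-0.1],0],[[0,0,-0.1],0]])

```text
t: 12.78
eef_pos: [0.3903, 0.2179, 0.624]
eef_rot: [[-0.225, 0.945, 0.237], [0.974, 0.218, 0.055], [0.0, 0.243, -0.97]]
ft_force: [0.0, -0.9, -0.3]
width: 0.015
```

```bash
python3 st.py
```

```text
12.7833 [ 12.2  -6.3  38.7 120.9   0.2  -0.8] [0.3903 0.2179 0.624 ] z [ 0.2368  0.055  -0.97  ] tilt 13.93 az 13.1 xang 103.0 xz 0.0003 [ 0.03 -0.89 -0.34] [-0.109  0.277  0.005]
```

Request:
drive_tool(series=[[[0,0,-0.1],0],[[0,0,-0.1],0],[[0,0,-0.1],0],[[0,0,-0.1],0],[[0,0,-0.1],0]])

```text
t: 13.2
eef_pos: [0.3776, 0.219, 0.6477]
eef_rot: [[-0.225, 0.931, 0.288], [0.974, 0.215, 0.065], [-0.002, 0.295, -0.956]]
ft_force: [0.2, 0.0, -1.0]
width: 0.015
```

Request:
drive_tool(series=[[[0,0,-0.1],0],[[0,0,-0.1],0],[[0,0,-0.1],0],[[0,0,-0.1],0],[[0,0,-0.1],0]])

```text
t: 13.62
eef_pos: [0.3617, 0.2205, 0.6709]
eef_rot: [[-0.224, 0.914, 0.338], [0.974, 0.212, 0.075], [-0.003, 0.346, -0.938]]
ft_force: [-0.2, -0.7, -1.1]
width: 0.0151
```

```bash
python3 st.py
python3 - <<'E'
from h import *
o,im,d=grab('wrist','w3')
T=np.array(camera_info('wrist')['T_tool_cam']);print(T.round(3),K('wrist')[0])
E
```

```text
13.6167 [ 13.9 -10.   41.2 120.9  -0.5   0.8] [0.3617 0.2205 0.6709] z [ 0.3377  0.0749 -0.9383] tilt 19.82 az 12.5 xang 102.97 xz -0.003 [-0.21 -0.71 -1.07] [-0.03   0.356 -0.004]
[[ 1.    -0.001 -0.    -0.001]
 [-0.001 -0.951 -0.309 -0.079]
 [-0.     0.309 -0.951 -0.144]
 [ 0.     0.     0.     1.   ]] [[315.54874033   0.         255.14232511]
 [  0.         315.54874033 189.7634091 ]
 [  0.           0.           1.        ]]
```

View pics/w3.png

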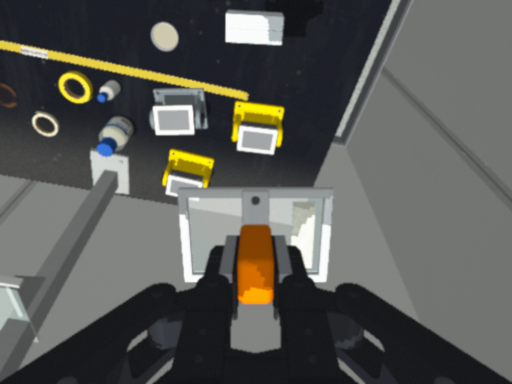

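Request:
drive_tool(series=[[[-0.015,0.01,0.03],0],[[-0.03,0.02,0.065],0],[[-0.045,0.025,0.1],0],[[-0.06,0.03,0.135],0],[[-0.075,0.04,0.17],0],[[-0.09,0.045,0.205],0],[[-0.105,0.05,0.24],0],[[-0.12,0.06,0.275],0],[[-0.135,0.065,0.31],0],[[-0.15,0.07,0.34],0]])

```text
t: 14.5
eef_pos: [0.5747, 0.1137, 0.3723]
eef_rot: [[-0.224, 0.916, 0.334], [0.975, 0.211, 0.075], [-0.002, 0.342, -0.94]]
ft_force: [-0.5, -0.0, -0.5]
width: 0.015
```

```bash
python3 st.py
```

```text
14.5 [ -4.7 -18.4  -4.9  84.2   5.8 -16.7] [0.5747 0.1137 0.3723] z [ 0.3341  0.0747 -0.9396] tilt 19.61 az 12.6 xang 102.95 xz -0.0021 [-0.46 -0.05 -0.48] [-0.054  0.314  0.047]
```

Request:
drive_tool(series=[[[-0.015,0.01,0.03],0],[[-0.03,0.02,0.06],0],[[-0.04,0.026,0.085],0],[[-0.041,0.026,0.094],0],[[-0.041,0.026,0.094],0],[[-0.041,0.026,0.094],0]])

```text
t: 15.0
eef_pos: [0.6385, 0.0865, 0.2926]
eef_rot: [[-0.224, 0.916, 0.333], [0.975, 0.211, 0.075], [-0.002, 0.341, -0.94]]
ft_force: [0.0, 0.1, -1.1]
width: 0.0154
```

```bash
python3 st.py
python3 - <<'E'
from h import *
o,im,d=grab('wrist','w4')
E
```

```text
15.0 [ -7.1 -11.2  -7.4  75.    6.6 -19. ] [0.6385 0.0865 0.2926] z [ 0.3327  0.0751 -0.94  ] tilt 19.54 az 12.7 xang 102.95 xz -0.0015 [ 0.04  0.05 -1.1 ] [-0.049  0.377 -0.021]
```

View pics/w4.png

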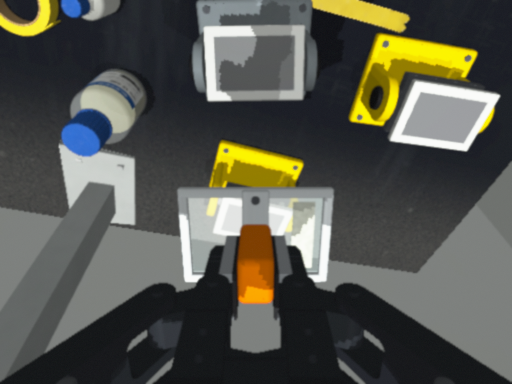

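Run:
```python
from h import *
o,im,d=load('w4');R=np.array(o['eef_rot'])
g=cv2.cvtColor(im,cv2.COLOR_BGR2HSV)
def fit(P):
    for _ in range(5):
        c=P.mean(0);n=np.linalg.svd(P-c)[2][2];n*=np.sign(n[2]);e=(P-c)@n;P=P[abs(e)<max(.0015,2.5*e.std())]
    return c,n,e.std(),len(P)
m=np.zeros(d.shape,bool);m[15:112,195:315]=1
w=m&(g[...,2]>215)&(g[...,1]<40)
n_,l,s,c_=cv2.connectedComponentsWithStats(w.astype(np.uint8));w=l==1+np.argmax(s[1:,4])
hull=cv2.convexHull(np.argwhere(w)[:,::-1].astype(np.int32));ar=cv2.approxPolyDP(hull,5,True)[:,0];print(w.sum(),ar.tolist())
R_=cv2.minAreaRect(hull.astype(np.float32));print(R_)
we=cv2.erode(w.astype(np.uint8),np.ones((3,3)))>0
c,n,sd,N=fit(pts('wrist',np.argwhere(we)[:,::-1],d,o));print('white plane',c,n,sd,N,'tilt',np.degrees(np.arccos(n[2])),'az',np.degrees(np.arctan2(-n[1],-n[0])))
full=np.zeros(d.shape,np.uint8);cv2.fillConvexPoly(full,hull,1);full=cv2.erode(full,np.ones((5,5)))>0
print('full',fit(pts('wrist',np.argwhere(full)[:,::-1],d,o)))
# corners: fit lines on side edges via quad
q=cv2.boxPoints(R_) if len(ar)!=4 else ar.astype(float)
c0,v=rays('wrist',q,o);Q=c0+v*(((c-c0)@n)/(v@n))[:,None];print(Q.round(4),[np.linalg.norm(Q[i]-Q[i-1]).round(4) for i in range(4)])
ctr=Q.mean(0);print('ctr',ctr)
print('ctr in tool',(R.T@(ctr-o['eef_pos'])).round(4),'n in tool',(-R.T@n).round(4))
for i in range(4):
    e=R.T@(Q[i]-Q[i-1]);print('edge tool ang',np.degrees(np.arctan2(e[1],e[0])).round(2))
# carrier held: front edge depth plane/ corners in tool frame
P=pts('wrist',[[185,193],[326,193],[190,270],[322,270],[188,230],[326,230]],d,o);print(((P-o['eef_pos'])@R).round(4))
# table depth check
print(pts('wrist',[[150,30],[330,130],[370,200]],d,o).round(4))
```

```text
1129 [[249, 26], [253, 35], [230, 99], [208, 99], [204, 28]]
((228.5, 62.5), (73.0, 49.0), 90.0)
white plane [0.60290572 0.04237368 0.09772397] [-0.11552001 -0.99177139  0.05517829] 0.009536507055898234 846 tilt 86.8369101707075 az 83.35621320207503
full (array([0.60433177, 0.04875392, 0.09859502]), array([-0.06399322, -0.99664306,  0.05106343]), np.float64(0.009334972164549007), 2350)
[[0.4276 0.1038 0.834 ]
 [0.5357 0.0616 0.3027]
 [0.5413 0.0631 0.3421]
 [0.672  0.0312 0.042 ]] [np.float64(0.832), np.float64(0.5438), np.float64(0.0398), np.float64(0.3289)]
ctr [0.54414427 0.06493528 0.38022323]
ctr in tool [-0.     -0.0611 -0.1154] n in tool [0.9407 0.2965 0.1648]
edge tool ang 26.38
edge tool ang -125.31
edge tool ang 89.4
edge tool ang 169.96
[[-0.0372 -0.0268  0.012 ]
 [ 0.0363 -0.027   0.0117]
 [-0.0373  0.0186  0.0109]
 [ 0.0373  0.019   0.0115]
 [-0.0368 -0.006   0.0112]
 [ 0.0378 -0.0058  0.0117]]
[[ 6.197e-01 -4.440e-02  1.300e-03]
 [ 6.955e-01  2.070e-01 -1.000e-03]
 [ 8.004e-01  3.182e-01  4.000e-04]]
```

```bash
cat > pad.py <<'E'
from h import *
import sys
o,im,d=load('w4');R=np.array(o['eef_rot'])
g=cv2.cvtColor(im,cv2.COLOR_BGR2HSV)
m=np.zeros(d.shape,bool);m[20:107,199:312]=1
m&=(d>0)
px=np.argwhere(m)[:,::-1];P=pts('wrist',px,d,o)
n=R[:,2]*-1;ref=np.array([.605,.078,.098])
k=abs((P-ref)@n)<.012;px,P=px[k],P[k]
for _ in range(8):
    c=P.mean(0);n=np.linalg.svd(P-c,full_matrices=False)[2][2];n*=np.sign(n[2]);e=(P-c)@n;k=abs(e)<max(.002,2.5*e.std());px,P=px[k],P[k]
print('plane',c,n,e.std(),len(P),'tilt',np.degrees(np.arccos(n[2])),'az',np.degrees(np.arctan2(-n[1],-n[0])))
mm=np.zeros(d.shape,np.uint8);mm[px[:,1],px[:,0]]=255
mm=cv2.morphologyEx(mm,cv2.MORPH_OPEN,np.ones((9,9)))
px=np.argwhere(mm)[:,::-1];print('px box',px.min(0),px.max(0))
r=cv2.minAreaRect(px.astype(np.float32));print(r)
# bright border corners
w=((g[...,2]>165)&(g[...,1]<60)&m).astype(np.uint8);nn,l,s,_=cv2.connectedComponentsWithStats(w);i=1+np.argmax(s[1:,4]);print(s[i])
hull=cv2.convexHull(np.argwhere(l==i)[:,::-1].astype(np.int32));q=cv2.approxPolyDP(hull,6,True)[:,0].astype(float);print(q.tolist())
c0,v=rays('wrist',q,o);Q=c0+v*(((c-c0)@n)/(v@n))[:,None]
print([np.linalg.norm(Q[i]-Q[i-1]).round(4) for i in range(len(Q))])
for i in range(len(Q)):
    e=R.T@(Q[i]-Q[i-1]);print('ang',np.degrees(np.arctan2(e[1],e[0])).round(2),end=' ')
ctr=Q.mean(0);print('ctr',ctr,'tool',(R.T@(ctr-o['eef_pos'])).round(4),'-n tool',(-R.T@n).round(4))
E
python3 pad.py
```

```text
plane [0.60205755 0.07623908 0.0988912 ] [-0.33505637 -0.08248409  0.93858063] 0.0007488535945427755 7331 tilt 20.185457768427433 az 13.83005016126575
px box [205  25] [303 100]
((254.0, 62.5), (75.0, 98.0), 90.0)
[ 203   25   53   76 1338]
[[250.0, 26.0], [255.0, 35.0], [231.0, 99.0], [208.0, 100.0], [203.0, 27.0]]
[np.float64(0.0425), np.float64(0.0088), np.float64(0.0608), np.float64(0.0221), np.float64(0.0641)]
ang -0.89 ang 59.0 ang 112.16 ang 177.69 ang -91.75 ctr [0.60389548 0.05297187 0.09750254] tool [-0.0247 -0.1053  0.1694] -n tool [0.0067 0.0042 1.    ]
```

```bash
cat >> pad.py <<'E'
print('----')
g8=cv2.cvtColor(im,cv2.COLOR_BGR2GRAY)
print(g8[22:30,254],g8[96:106,254],g8[60,198:208],g8[60,300:312])
q=np.array([[203,26],[306,24.5],[304.5,101],[207,102]],float)
c0,v=rays('wrist',q,o);Q=c0+v*(((c-c0)@n)/(v@n))[:,None]
print([np.linalg.norm(Q[i]-Q[i-1]).round(4) for i in range(4)])
for i in range(4):
    e=R.T@(Q[i]-Q[i-1]);print('ang',np.degrees(np.arctan2(e[1],e[0])).round(2),end=' ')
ctr=Q.mean(0);print('ctr',ctr,'tool',(R.T@(ctr-o['eef_pos'])).round(4))
E
python3 pad.py | sed -n '/----/,$p'
```

```text
----
[ 78  78  89 121 145 153 154 156] [150 150 147 133  99  54  32  30  31  30] [143 142 139 125  84  62 102 186 235 242] [188 188 180 152 103  64  62  82  98 106 107 106]
[np.float64(0.0667), np.float64(0.0928), np.float64(0.0669), np.float64(0.0935)]
ang -90.76 ang -0.73 ang 88.68 ang 179.38 ctr [0.60332418 0.07743512 0.09944847] tool [-0.0007 -0.1     0.1692]
```

Request:
drive_tool(series=[[[0,-0.03,0.02],-0.7],[[0,-0.06,0.04],-0.7],[[0,-0.09,0.06],-0.7],[[0,-0.099,0.09],-0.7],[[0,-0.099,0.115],-0.7],[[0,-0.099,0.125],-0.7],[[0,-0.099,0.125],-0.7],[[0,-0.099,0.125],-0.7],[[0,-0.099,0.125],-0.7]])

```text
t: 15.8
eef_pos: [0.5913, 0.0751, 0.1456]
eef_rot: [[-0.236, 0.911, 0.338], [0.972, 0.224, 0.075], [-0.008, 0.346, -0.938]]
ft_force: [-0.0, 0.1, 0.3]
width: 0.0152
```

```bash
python3 st.py
cat > rel.py <<'E'
from h import *
o=get_obs();R=np.array(o['eef_rot']);p=np.array(o['eef_pos'])
n=np.array([-.3351,-.0825,.9386]);n/=np.linalg.norm(n);y=np.cross([0,0,1.],-n);y=np.cross(n,[np.cos(np.radians(13.5)),np.sin(np.radians(13.5)),0]);y/=np.linalg.norm(y);x=np.cross(y,n)
P=np.array([.6035,.0775,.0990]);B=np.c_[x,y,n]
cc=p+R@[-.0005,-.0013,.017];cz=-R@np.array([-.002,.007,1])
print('carrier in pad frame',(B.T@(cc-P)).round(4),'to go in tool',(R.T@(P-cc)).round(4),'normal err',(B.T@cz).round(4),'xangle',np.degrees(np.arctan2(*(B.T@R[:,0])[[0,1]])).round(2),'F n',np.dot(o['ft_force'],n).round(2),'M tool',(R.T@o['moment']).round(3))
E
python3 rel.py
```

```text
15.8 [ -9.2 -21.  -30.9  61.2   7.3 -21.7] [0.5913 0.0751 0.1456] z [ 0.3378  0.0746 -0.9383] tilt 19.82 az 12.5 xang 103.65 xz -0.0077 [-0.    0.08  0.26] [-0.082  0.338 -0.048]
carrier in pad frame [0.0031 0.     0.0311] to go in tool [ 0.0003 -0.0031  0.0311] normal err [-0.0079  0.0103  0.9999] xangle -0.34 F n 0.24 M tool [ 0.348 -0.015  0.043]
```

Request:
drive_tool(series=[[[0,-0.003,0.01],0],[[0,-0.003,0.018],0],[[0,-0.003,0.024],0],[[0,-0.003,0.026],0],[[0,-0.003,0.026],0],[[0,-0.003,0.026],0]])

```text
t: 16.3
eef_pos: [0.5972, 0.0764, 0.1199]
eef_rot: [[-0.236, 0.911, 0.337], [0.972, 0.224, 0.075], [-0.008, 0.345, -0.938]]
ft_force: [0.3, 0.0, -0.9]
width: 0.0151
```

```bash
python3 rel.py
python3 - <<'E'
from h import *
grab('scene','s5');o,im,d=grab('wrist','w5')
a=cv2.imread('pics/s5.png')[150:280,120:300]
cv2.imwrite('pics/v5.png',np.hstack([cv2.resize(a,(408,294)),cv2.resize(im,(392,294))]))
E
```

```text
carrier in pad frame [-0.0001 -0.0002  0.0048] to go in tool [0.0002 0.0001 0.0048] normal err [-0.0073  0.0101  0.9999] xangle -0.34 F n -0.9 M tool [0.357 0.002 0.075]
```

View pics/v5.png

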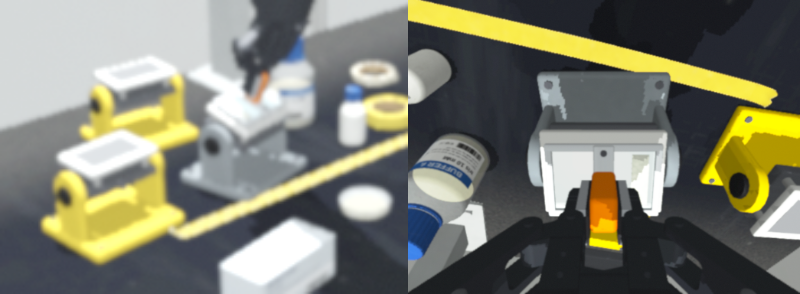

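Request:
drive_tool(series=[[[0,0,0.001],0],[[0,0,0.002],0],[[0,0,0.003],0],[[0,0,0.004],0],[[0,0,0.005],0],[[0,0,0.005],0],[[0,0,0.005],0]])

```text
t: 16.98
eef_pos: [0.5992, 0.0767, 0.1159]
eef_rot: [[-0.236, 0.911, 0.338], [0.972, 0.224, 0.075], [-0.008, 0.346, -0.938]]
ft_force: [-0.9, -0.4, 0.7]
width: 0.015
```

```bash
python3 rel.py
```

```text
carrier in pad frame [ 0.0004 -0.0004  0.0003] to go in tool [ 0.0004 -0.0004  0.0003] normal err [-0.0082  0.0104  0.9999] xangle -0.34 F n 0.98 M tool [0.478 0.088 0.033]
```

Request:
drive_tool(series=[[[0,0,0.001],0],[[0,0,0.002],0],[[0,0,0.003],0],[[0,0,0.003],0],[[0,0,0.003],0]])

```text
t: 17.4
eef_pos: [0.6002, 0.077, 0.1131]
eef_rot: [[-0.236, 0.911, 0.338], [0.972, 0.224, 0.075], [-0.008, 0.346, -0.938]]
ft_force: [-1.6, -0.3, 2.4]
width: 0.0147
```

```bash
python3 - <<'E'
from h import *
from scipy import stats
F=[];M=[]
for i in range(4):
    o=get_obs();R=np.array(o['eef_rot']);F.append(R.T@o['ft_force']);M.append(R.T@o['moment']);read_camera('wrist')
print(np.mean(F,0),np.mean(M,0),np.std(F,0),np.std(M,0))
E
python3 rel.py
```

```text
[ 0.31528186 -0.64506352 -2.33374407] [ 5.95856650e-01  2.09309861e-01 -5.81146044e-04] [0.46754504 0.08572793 0.57159939] [0.02028866 0.02537597 0.0172588 ]
carrier in pad frame [ 0.0005 -0.0004 -0.0026] to go in tool [ 0.0003 -0.0005 -0.0026] normal err [-0.0083  0.0104  0.9999] xangle -0.35 F n 1.43 M tool [ 0.611  0.169 -0.011]
```

Request:
drive_tool(series=[[[0,0,0.001],0],[[0,0,0.002],0],[[0,0,0.003],0],[[0,0,0.0035],0],[[0,0,0.0035],0],[[0,0,0.0035],0]])

```text
t: 18.1
eef_pos: [0.6014, 0.0773, 0.1099]
eef_rot: [[-0.236, 0.911, 0.338], [0.972, 0.224, 0.075], [-0.008, 0.346, -0.938]]
ft_force: [-3.1, 0.4, 3.9]
width: 0.0149
```

```bash
cat > avg.py <<'E'
from h import *
F=[];M=[]
for i in range(6):
    o=get_obs();R=np.array(o['eef_rot']);F.append(R.T@o['ft_force']);M.append(R.T@o['moment']);_,d=read_camera('wrist')
print(o['t'],np.mean(F,0).round(3),np.mean(M,0).round(3),np.std(F,0).round(2))
E
python3 avg.py
python3 rel.py
python3 - <<'E'
from h import *
o,im,d=grab('wrist','w6');cv2.imwrite('pics/v6.png',cv2.resize(im[90:300,150:370],(660,630))[:600])
E
```

```text
18.35 [ 0.591 -1.41  -4.308] [ 0.694  0.319 -0.043] [0.33 0.53 0.38]
carrier in pad frame [ 0.0005 -0.0004 -0.006 ] to go in tool [ 0.0003 -0.0005 -0.006 ] normal err [-0.0084  0.0104  0.9999] xangle -0.35 F n 4.08 M tool [0.721 0.285 0.005]
```

View pics/v6.png

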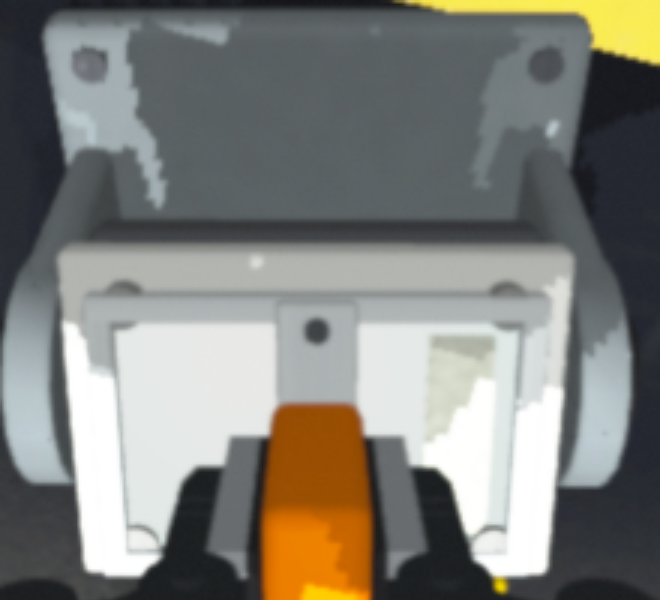

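```bash
python3 - <<'E'
from h import *
n=np.array([-.3351,-.0825,.9386])
for t in('w4','w6'):
    o,im,d=load(t);R=np.array(o['eef_rot'])
    px=np.argwhere(np.ones((90,150)))[:,::-1]+[182,190]
    P=(pts('wrist',px,d,o)-o['eef_pos'])@R
    k=(abs(P[:,2]-.0115)<.004)&(abs(abs(P[:,0])-.037)<.0035)&(abs(P[:,1])<.027) | (abs(P[:,2]-.0115)<.004)&(abs(P[:,0])<.037)&(abs(P[:,1]+.026)<.0025)
    P=P[k]
    for _ in range(5):
        A=np.c_[P[:,:2],np.ones(len(P))];c=np.linalg.lstsq(A,P[:,2],rcond=None)[0];e=P[:,2]-A@c;P=P[abs(e)<.0015]
    v=np.array([-c[0],-c[1],1]);v/=np.linalg.norm(v);print(t,len(P),c.round(4),'carrier down-normal',v.round(4),'pad',(-R.T@n).round(4),'angle',np.arccos(min(1,v@(-R.T@n))).round(4))
E
python3 st.py
```

```text
w4 2050 [-0.0003 -0.0003  0.0119] carrier down-normal [3.e-04 3.e-04 1.e+00] pad [0.0067 0.0042 1.    ] angle 0.0
w6 2170 [-0.0021  0.0026  0.0119] carrier down-normal [ 0.0021 -0.0026  1.    ] pad [ 0.0084 -0.0013  1.    ] angle 0.0
18.45 [ -8.7 -18.2 -32.4  56.8   7.2 -21.3] [0.6014 0.0772 0.1099] z [ 0.3383  0.0745 -0.9381] tilt 19.85 az 12.4 xang 103.66 xz -0.0079 [-2.54  0.17  3.36] [0.128 0.845 0.133]
```

```bash
python3 -c "
from cell import *
print(job_done())"
```

```text
the job is handed in; nothing more can be done
None
```

The slide is lying on the white pad, still gripped at 60 N and pressed. I handed the job in at about 18.5 s of the 51 s limit, and no verdict was reported.

The moves only allow turning about the tool's own axis, so there was no direct way to tilt. I got the roughly 20° slope by lifting the gripped slide until joint 4 reached its limit, about 120.9° of 120.99°. Each further upward move past that point leaned the tool outward by about 3°. I then carried the slide over at that slope, came down along the pad's normal and pressed slowly.

Last checks:
- **Parallel:** the slide and pad were within about 0.007 rad by depth-plane fits. The robot-pose estimate gave about 0.013 rad. The limit is 0.045 rad.
- **Square:** about 0.35° off by the robot-pose estimate, against a limit of 0.10 rad (5.7°).
- **Centred:** within 1 mm by the robot pose. The last wrist picture suggested up to about 2 mm toward the upper edge. The limit is 8 mm.
- **Pressed in:** about 5–6 mm. The normal force of about 4.3 N points to 4.6–5 mm, and the position estimate says 6 mm.

Two checks are less certain. The moment reading did not confirm flush contact, because it was mixed with a sideways force of about 1.5 N, so flushness rests on the depth fits. I also did not measure the stage slope or the petri dish, tape roll and dropper bottle again at the end. The only contact seen was the gentle press, and the tool stayed well above or away from them.

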